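# Put the desk succulents back on their saucers

### The arm

A 6-joint arm with a two-finger parallel gripper is mounted at the origin on the work surface. World frame = base frame: x ahead of the robot, y to its left, z up, the work surface at z = 0. Lengths are in m, angles in degrees, forces in N, time in s.
With the tool pointing down it reaches from about 0.3 to 0.75 m from the base axis. Payload 8.5 kg.
Tool frame: the origin (TCP) lies at the very end of the fingers, on their centre line; the grasp point (between the pads) lies 19 mm behind it (env.hold_point_z is the distance from the TCP to the grasp point, in m); z points along the fingers, y is the line along which they close (so a half turn about z gives the same grasp; the last joint's range is limited). The gripper opens to 85 mm and grips with 20 to 120 N. Pads are 22 mm wide; open, the fingers measure 114 mm over their backs; the gripper's body (76 mm by 85 mm) begins 54 mm behind the grasp point. The pads swing forward as they close: fully open they stand 13 mm farther back than shut.
Start: joints at [-85.961, 21.807, 74.336, -0, 83.858, -12.336], TCP at [0.155, -0.528, 0.203] pointing down, gripper open.
Joint ranges: [-178.18, 178.18], [-50.72, 133.34], [12.68, 142.11], [-81.47, 261.47], [9.98, 163.14], [-165.26, 165.26]. Speed limits (degrees/s): [136.94, 136.94, 180, 180, 180, 180].

### API

Orientations are given as a 3x3 rotation matrix whose columns are the frame's x, y, z axes.
In Python, from rig import env, optics gives the robot as it stands.
- The arm moves only by the shell command python3 -m jog 'ROWS' [OPENING] [FORCE]. ROWS is JSON, a list of rows, each an object with "linear": the shift along the tool's x, y, z in units of 40 mm (1.0 is 40 mm), a list of three; "roll": the turn about the tool's z in units of 5 degrees (1.0 is 5 degrees). A call has 1 to 12 rows; each row shifts and turns the commanded pose from where the row before left it, along the tool's axes as they then stand; what a row does not reach is not made up. A row lasts 1/12 s, in which the tool goes at most 41.7 mm and 7.16 degrees, less where a joint would pass 70% of its speed; a pose out of reach is approached as far as the arm can. A call is refused whole if a number of a shift passes 1 or a number of a turn 1, either way. A call with a gripper value outside its range is refused whole. OPENING is the opening, from -1 (shut) to 1 (fully open), set as the call begins (- or left out, the last holds). The fingers move at their own pace and stop on an object; FORCE is the grip in N (left out, the last holds). Time passes only in rows, so rows that do not move let the fingers close. It gives the time, the measured TCP pose, the force, the opening and the grip force at its end, in the units of the state.
- env.observe(): the state, without advancing time (a new reading comes with each control period).
- optics.get_image(name): name is "side" or "top" or "wrist"; returns the picture (384x512x3 uint8, red, green, blue); there is no depth.
- optics.calibration(name): a dict with "fov_y" (degrees; the focal length in pixels is half the picture's height over the tangent of half this angle, whatever the lens; pixels are square), "cx", "cy" (the principal point, pixels), "T" (4x4, takes a point from camera to world coordinates). Camera axes: x right, y down, z forward; pixel columns grow to the right and rows downward; lengths in m; the calibration is good to about 2 mm. The wrist camera is an equidistant fisheye: a pixel r from the principal point sees the ray r / f radians off the axis. A picture is of the moment at which its call begins: read the wrist's pose just before it. calibration takes no time and is no camera call; for the wrist camera it gives the pose at the moment of the call.
- env.close_job(): hands the job in; it is judged then, once.
The state is a dict: "time_s": time; "q": joint angles; "qvel": joint speeds; "joint_efforts": joint torques, N m; "position": TCP position; "tool_rot": TCP orientation; "ft_force": force on the tool from outside, world axes, zero at the start; "wrist_torque": the same for the moment, N m; "grip_width": finger opening in m; "gripper_force": force on a finger pad.
Only numpy, scipy, OpenCV 4.12 (cv2) and the standard library are available. Lean on these libraries where they do the work, as an engineer would, in place of code of your own. Each camera call takes 0.05 s, during which the arm holds its last target. There are 200 camera calls.

### The job

The desk has been wiped: put each of the four potted succulents back on the saucer that matches its pot in shape and size, standing flat inside the rim, with the square and the oblong pot turned in line with their saucers. Set the pots down rather than dropping them, tip none of them over, and leave the pen cup and the mug where they stand.

Things in the scene. Friction and masses are not known exactly. Their poses are not given: they have to be found in the camera images.
- pot_large: Rigid. Standing upright on the desk at the start; origin at the centre of its underside, z up. A low, rigid green artificial succulent, narrower than the pot, rises at most 24 mm above the rim; grip the vertical outer side walls from above. Large round grey concrete pot: straight cylinder 62 mm in diameter, rim 60 mm high. About 0.28 kg.
- pot_small: Rigid. Standing upright on the desk at the start; origin at the centre of its underside, z up. A low, rigid green artificial succulent, narrower than the pot, rises at most 24 mm above the rim; grip the vertical outer side walls from above. Small round grey concrete pot: straight cylinder 42 mm in diameter, rim 50 mm high. About 0.13 kg.
- pot_square: Rigid. Standing upright on the desk at the start; origin at the centre of its underside, z up. A low, rigid green artificial succulent, narrower than the pot, rises at most 24 mm above the rim; grip the vertical outer side walls from above. Square grey concrete pot: 50 x 50 mm, rim 60 mm high; x and y are square to its sides. About 0.25 kg.
- pot_trough: Rigid. Standing upright on the desk at the start; origin at the centre of its underside, z up. A low, rigid green artificial succulent, narrower than the pot, rises at most 24 mm above the rim; grip the vertical outer side walls from above. Oblong grey concrete pot with three succulents: 90 mm long along its x axis, 46 mm wide along y (grip across this), rim 55 mm high. About 0.34 kg.
- saucer_large: Loose wooden saucer (shallow tray), 11 mm high, lying open side up on the desk; wall 4 mm, floor 5 mm thick, so a pot standing in it has its underside 5 mm above the desk. Origin at the centre of its underside, z up. Large round one: 94 mm outside, 86 mm inside diameter.
- saucer_small: Loose wooden saucer (shallow tray), 11 mm high, lying open side up on the desk; wall 4 mm, floor 5 mm thick, so a pot standing in it has its underside 5 mm above the desk. Origin at the centre of its underside, z up. Small round one: 72 mm outside, 64 mm inside diameter.
- saucer_square: Loose wooden saucer (shallow tray), 11 mm high, lying open side up on the desk; wall 4 mm, floor 5 mm thick, so a pot standing in it has its underside 5 mm above the desk. Origin at the centre of its underside, z up. Square one: 78 x 78 mm outside, 70 x 70 mm inside; x and y are square to its sides.
- saucer_trough: Loose wooden saucer (shallow tray), 11 mm high, lying open side up on the desk; wall 4 mm, floor 5 mm thick, so a pot standing in it has its underside 5 mm above the desk. Origin at the centre of its underside, z up. Oblong one: 118 mm (along its x) by 74 mm (along its y) outside, 110 x 66 mm inside.
- pen_cup: Round grey concrete pen cup with four pens, no plant: 64 mm in diameter, 85 mm high, pens up to 140 mm above the desk. Loose; a bystander standing among the pots. Origin at the centre of its underside.
- mug: White mug, 72 mm in diameter, 85 mm high, handle towards its +y (reaching about 70 mm from the axis). Loose; a bystander standing among the pots. Origin at the centre of its underside.
Mind the look-alikes: they are no part of the job. What is shaped like the pot_trough but red is not meant. Leave any pink look-alike of the pot_small alone.

How it is judged (in metres and radians):
At the end, for the whole second after the job is handed in: Each pot (large round, small round, square, oblong) stands upright on the floor of its own matching saucer, within 15 mm of its centre, the saucer flat on the desk; the square pot's sides and the oblong pot's long side are within 15 degrees of its saucer's; all are released and at rest (horizontal distance between pot_large and saucer_large below 0.015 m and z of pot_large in the frame of saucer_large between 0.002 and 0.008 m and angle between each of pot_large, saucer_large, pot_small, saucer_small, pot_square, saucer_square, pot_trough, saucer_trough's own z axis and vertical below 0.07 rad and height (world z) of each of saucer_large, saucer_small, saucer_square, saucer_trough below 0.005 m and linear speed of each of pot_large, pot_small, pot_square, pot_trough below 0.02 m/s and angular speed of each of pot_large, pot_small, pot_square, pot_trough below 0.1 rad/s and contact force between the fingers and pot_large below 0.05 N and horizontal distance between pot_small and saucer_small below 0.015 m and z of pot_small in the frame of saucer_small between 0.002 and 0.008 m and contact force between the fingers and pot_small below 0.05 N and horizontal distance between pot_square and saucer_square below 0.015 m and z of pot_square in the frame of saucer_square between 0.002 and 0.008 m and contact force between the fingers and pot_square below 0.05 N and (angle between the x axis of pot_square and the x axis of saucer_square, either way round below 0.26 rad or angle between the x axis of pot_square and the y axis of saucer_square, either way round below 0.26 rad) and horizontal distance between pot_trough and saucer_trough below 0.015 m and z of pot_trough in the frame of saucer_trough between 0.002 and 0.008 m and contact force between the fingers and pot_trough below 0.05 N and angle between the x axis of pot_trough and the x axis of saucer_trough, either way round below 0.26 rad); the robot touches nothing.
It fails at once if the pen cup is shoved more than 25 mm or tipped (distance of pen_cup from where it was at the start of the episode above 0.025 m or angle between pen_cup's own z axis and vertical above 0.4 rad).
It fails at once if the mug is shoved more than 25 mm or tipped (distance of mug from where it was at the start of the episode above 0.025 m or angle between mug's own z axis and vertical above 0.4 rad).
It fails at once if a potted plant is tipped over (more than 45 degrees) (angle between any of pot_large, pot_small, pot_square, pot_trough's own z axis and vertical above 0.785 rad).
It fails at once if a potted plant is dropped (falls free, faster than 0.6 m/s, about a 2 cm fall) ((contact force between pot_large and anything else below 0.01 N and linear speed of pot_large above 0.6 m/s) or (contact force between pot_small and anything else below 0.01 N and linear speed of pot_small above 0.6 m/s) or (contact force between pot_square and anything else below 0.01 N and linear speed of pot_square above 0.6 m/s) or (contact force between pot_trough and anything else below 0.01 N and linear speed of pot_trough above 0.6 m/s)).
It also fails if it takes over 104 s, if anything falls off the work surface, if the arm or the gripper's body presses on something with over 40 N, if the wrist force passes 120 N, or if a joint passes its speed limit or range.

## Working session

There is one attempt and no reset: what is moved stays moved. The work goes in short steps, Python scripts to look and compute and a shell command to move; the robot and the scene stay as the last step left them, time stands still between calls to the robot, and variables do not carry over. Pictures are saved under pics/ and viewed, at most 16 in all, crops included, and the job is handed in when it is done.

```bash
ls; mkdir -p pics
python3 - <<'E'
from rig import env, optics
import cv2, numpy as np
for n in ("top","side"):
    c=optics.calibration(n); print(n,c)
    cv2.imwrite(f"pics/{n}0.png",cv2.cvtColor(optics.get_image(n),cv2.COLOR_RGB2BGR))
s=env.observe();print(s); print(env.hold_point_z)
print(optics.calibration("wrist"))
E
```

```text
pics
top {'fov_y': 45.187442522624295, 'cx': 256.1238201436652, 'cy': 193.9847607390667, 'T': array([[-0.0190611 , -0.99446763,  0.10329958,  0.37740022],
       [-0.99972942,  0.01757963, -0.01523304,  0.00630693],
       [ 0.01333279, -0.10356199, -0.99453364,  1.3604367 ],
       [ 0.        ,  0.        ,  0.        ,  1.        ]])}
side {'fov_y': 48.98066627814696, 'cx': 260.4757921895618, 'cy': 194.9283318110964, 'T': array([[-0.90856065, -0.23775182,  0.34349909,  0.06466931],
       [-0.41775073,  0.51437931, -0.74893141,  0.94729343],
       [ 0.00137098, -0.8239466 , -0.5666658 ,  0.75628991],
       [ 0.        ,  0.        ,  0.        ,  1.        ]])}
{'time_s': 0.1, 'q': array([-8.59591689e+01,  2.18358786e+01,  7.43774471e+01, -1.21846352e-03,
        8.38572915e+01, -1.23387626e+01]), 'qvel': array([ 0.03993749, -0.13275129, -0.19582842, -0.00917306, -0.07391247,
       -0.09418812]), 'joint_efforts': array([ 2.98087805e-03, -4.49222338e+01, -2.31656295e+01, -1.91493746e-04,
        3.62409941e-03, -2.56881066e-05]), 'position': array([ 0.15504379, -0.52739891,  0.20260271]), 'tool_rot': array([[ 9.59413839e-01,  2.82001903e-01, -1.07942777e-04],
       [ 2.82001819e-01, -9.59413084e-01,  1.22794929e-03],
       [ 2.42722325e-04, -1.20855160e-03, -9.99999240e-01]]), 'ft_force': array([-0.18499325,  0.16792296, -0.45151894]), 'wrist_torque': array([-0.02528084,  0.03871083, -0.02635977]), 'gripper_force': 0.0, 'grip_width': 0.08554132649717575}
0.0187
{'fov_y': 65.70646984690485, 'cx': 259.2324681834232, 'cy': 190.70442582693903, 'T': array([[ 0.28289678, -0.90706579, -0.31177084,  0.23527949],
       [-0.95914936, -0.26800289, -0.0905922 , -0.50349492],
       [-0.0013824 ,  0.32466305, -0.94582873,  0.37240345],
       [ 0.        ,  0.        ,  0.        ,  1.        ]])}
```

View pics/top0.png

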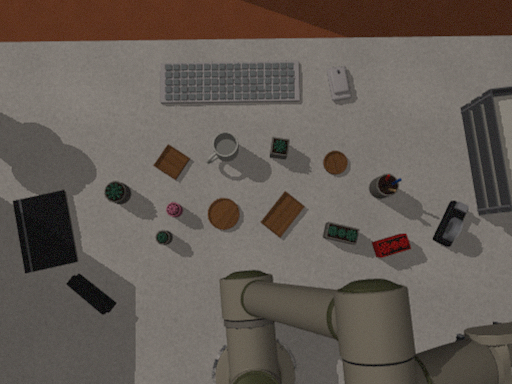

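View pics/side0.png

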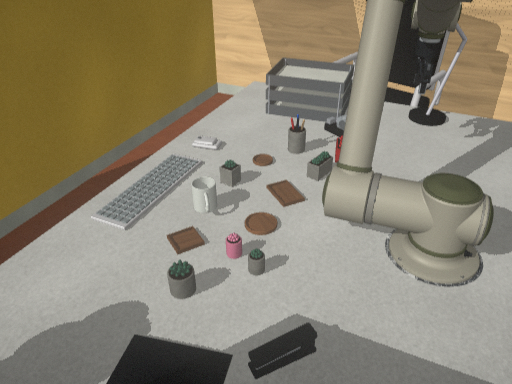

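The top view shows saucers: square (172,162), large (223,213), oblong (283,213) and small (335,161). It also shows pots: large (117,191), small (164,237), square (279,147) and oblong (341,233). The mug is at (226,147), the cup at (383,186), and the pink (174,210) and red (391,245) look-alikes are to be left alone. In the side view the pots are at large (181,278), small (256,262), square (230,173) and oblong (319,165).

```bash
cat > h.py <<'E'
from rig import env, optics
import cv2, numpy as np
def ray(n,uv,c=None):
    c=c or optics.calibration(n); f=192/np.tan(np.radians(c["fov_y"]/2))
    p=(np.atleast_2d(uv).astype(float)-[c["cx"],c["cy"]])/f
    if n=="wrist":
        r=np.linalg.norm(p,axis=1,keepdims=True)+1e-9
        d=np.hstack([p/r*np.sin(r),np.cos(r)])
    else: d=np.hstack([p,np.ones((len(p),1))])
    T=c["T"]; d=d@T[:3,:3].T
    return T[:3,3],d/np.linalg.norm(d,axis=1,keepdims=True)
def plane(n,uv,z,c=None):
    o,d=ray(n,uv,c); return o+d*((z-o[2])/d[:,2])[:,None]
def tri(r1,r2):
    (a,u),(b,v)=r1,r2; u,v=u[0],v[0]
    s=np.linalg.lstsq(np.c_[u,-v],b-a,rcond=None)[0]
    p,q=a+s[0]*u,b+s[1]*v
    return (p+q)/2,np.linalg.norm(p-q)
def blobs(img,kind,mn=15):
    h,s,v=cv2.split(cv2.cvtColor(img,cv2.COLOR_RGB2HSV))
    m={"green":(h>50)&(h<95)&(s>90)&(v>25),"wood":(h>=3)&(h<22)&(s>90)&(v>40)}[kind].astype(np.uint8)
    m=cv2.morphologyEx(m,cv2.MORPH_CLOSE,np.ones((3,3),np.uint8))
    n,l,st,ce=cv2.connectedComponentsWithStats(m)
    return [(ce[i],st[i,4],cv2.findContours((l==i).astype(np.uint8),cv2.RETR_EXTERNAL,cv2.CHAIN_APPROX_NONE)[0][0][:,0]) for i in range(1,n) if st[i,4]>=mn]
E
python3 - <<'E'
from h import *
T=cv2.cvtColor(cv2.imread("pics/top0.png"),4); S=cv2.cvtColor(cv2.imread("pics/side0.png"),4)
P=dict(large=((117,191),(181,272)),small=((164,237),(256,256)),square=((279,147),(230,165)),trough=((341,233),(319,160)))
D=dict(square=((172,162),(185,240)),large=((223,213),(261,223)),trough=((283,213),(285,193)),small=((335,161),(262,160)))
for kind,dd in (("green",P),("wood",D)):
    bt,bs=blobs(T,kind),blobs(S,kind)
    for k,(a,b) in dd.items():
        ta=[x for x in bt if np.linalg.norm(x[0]-a)<22]; sa=[x for x in bs if np.linalg.norm(x[0]-b)<20]
        w=lambda L:sum(x[0]*x[1] for x in L)/sum(x[1] for x in L)
        if not ta or not sa: print(kind,k,len(ta),len(sa)); continue
        p,e=tri(ray("top",w(ta)),ray("side",w(sa)))
        z=.011 if kind=="wood" else .067
        q=plane("top",w(ta),z)[0]
        pts=plane("top",np.vstack([x[2] for x in ta]),z)[:,:2].astype(np.float32)
        print(kind,k,len(ta),len(sa),w(ta).round(1),"tri",p.round(4),"gap",e.round(4),"plane",q.round(4),"rect",cv2.minAreaRect(pts*1000))
E
```

```text
green large 1 0
green small 1 0
green square 1 0
green trough 1 0
wood square 1 1 [171.3 161.6] tri [0.6179 0.2345 0.0059] gap 0.0028 plane [0.6183 0.2343 0.011 ] rect ((618.3685302734375, 234.18910217285156), (77.32613372802734, 75.48299407958984), 55.747772216796875)
wood large 1 1 [223.  213.4] tri [0.462  0.0837 0.0043] gap 0.0012 plane [0.4622 0.0835 0.011 ] rect ((462.0545349121094, 83.61225128173828), (89.27896881103516, 88.69306182861328), 44.041744232177734)
wood trough 1 1 [282.1 214. ] tri [ 0.4572 -0.0902  0.0042] gap 0.0013 plane [ 0.4574 -0.0895  0.011 ] rect ((457.5826416015625, -89.692138671875), (71.70906829833984, 115.79945373535156), 50.56675720214844)
wood small 1 1 [335.  162.1] tri [ 0.6088 -0.2518  0.0043] gap 0.0016 plane [ 0.6084 -0.2502  0.011 ] rect ((608.9706420898438, -250.35397338867188), (67.02900695800781, 68.47198486328125), 43.64350891113281)
```

```bash
sed -i 's/(h>50)&(h<95)&(s>90)&(v>25)/(h>40)\&(h<100)\&(s>55)\&(v>15)/' h.py
python3 - <<'E'
from h import *
T=cv2.cvtColor(cv2.imread("pics/top0.png"),4); S=cv2.cvtColor(cv2.imread("pics/side0.png"),4)
P=dict(large=((117,191),(181,268)),small=((164,237),(256,253)),square=((279,147),(230,164)),trough=((341,233),(319,158)))
bt,bs=blobs(T,"green",4),blobs(S,"green",4)
for k,(a,b) in P.items():
    ta=[x for x in bt if np.linalg.norm(x[0]-a)<20]; sa=[x for x in bs if np.linalg.norm(x[0]-b)<20]
    w=lambda L:sum(x[0]*x[1] for x in L)/sum(x[1] for x in L)
    q=plane("top",w(ta),.067)[0]
    print(k,[(x[0].round(),x[1]) for x in ta],[(x[0].round(),x[1]) for x in sa],"plane",q.round(4),
      cv2.minAreaRect(plane("top",np.vstack([x[2] for x in ta]),.067)[:,:2].astype(np.float32)*1000))
    if sa: print(tri(ray("top",w(ta)),ray("side",w(sa))))
# crops
o=[cv2.resize(T[v-20:v+20,u-25:u+25],(400,320),interpolation=2) for u,v in ((117,191),(164,237),(279,147),(341,233))]
cv2.imwrite("pics/crop.png",cv2.cvtColor(np.vstack([np.hstack(o[:2]),np.hstack(o[2:])])[:600],4))
E
```

```text
large [(array([114., 191.]), np.int32(203))] [(array([179., 268.]), np.int32(106)), (array([182., 274.]), np.int32(7))] plane [0.5273 0.3857 0.067 ] ((527.259765625, 385.5479431152344), (44.40275955200195, 47.047119140625), 45.254451751708984)
(array([0.5270172 , 0.38525888, 0.06823099]), np.float64(0.00022631842718060714))
small [(array([162., 237.]), np.int32(86))] [(array([255., 253.]), np.int32(61))] plane [0.3959 0.2516 0.067 ] ((396.00677490234375, 250.82115173339844), (27.763540267944336, 27.177865982055664), 44.59380340576172)
(array([0.39609163, 0.2539131 , 0.05497902]), np.float64(1.5366376793449596e-05))
square [(array([280., 146.]), np.int32(123))] [(array([230., 163.]), np.int32(44))] plane [ 0.6492 -0.083   0.067 ] ((649.5604248046875, -84.22904205322266), (34.31212615966797, 31.89076042175293), 89.05952453613281)
(array([ 0.64836399, -0.08320785,  0.06819491]), np.float64(0.0013388192792289791))
trough [(array([343., 233.]), np.int32(260))] [(array([320., 157.]), np.int32(84))] plane [ 0.3981 -0.254   0.067 ] ((397.3843078613281, -252.08277893066406), (81.30299377441406, 31.31706428527832), 78.9356918334961)
(array([ 0.39755729, -0.25525935,  0.06157716]), np.float64(0.0013517663788509943))
```

View pics/crop.png

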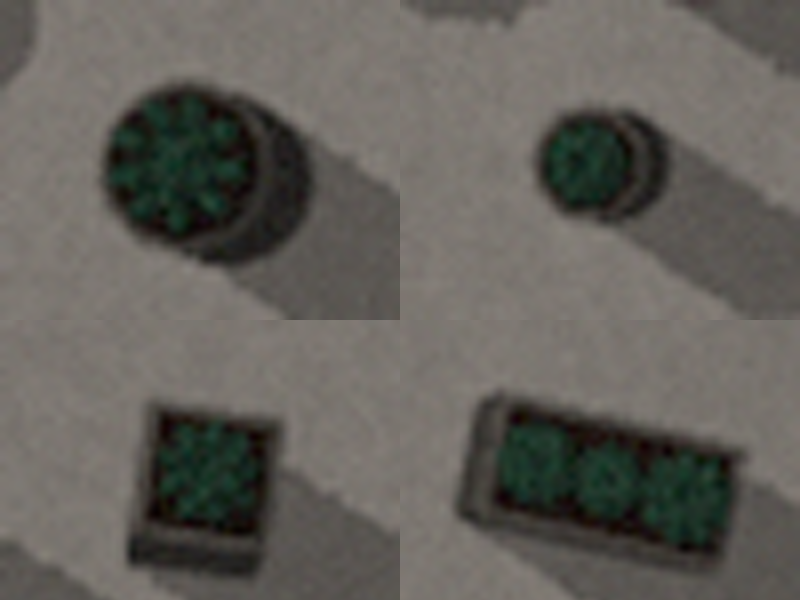

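The crops confirm it: each pot's green plant sits centred in its rim. The square pot's edges are tilted about 7° and the oblong's about 13° clockwise in the image. The triangulated heights agree with the text.

```bash
cat >> h.py <<'E'
def plan(x,y,z,psi=None):
    s=env.observe(); R=s["tool_rot"]; p=s["position"]; a=np.degrees(np.arctan2(R[1,1],R[0,1]))
    print("t",round(s["time_s"],1),"pos",p.round(4),"psi",a.round(1),"q6",s["q"][5].round(1),"w",s["grip_width"].round(4),"gf",round(float(s["gripper_force"]),1),"ft",s["ft_force"].round(1))
    print("shift units",(R.T@(np.array([x,y,z])-p)/.04).round(2), "" if psi is None else ("roll units",round(-((psi-a+90)%180-90)/5,2)))
E
python3 - <<'E'
from h import *
plan(.3976,-.2545,.203,-13)
E
```

```text
Traceback (most recent call last):
  File "h.py", line 27, in plan
    print("t",round(s["time_s"],1),"pos",p.round(4),"psi",a.round(1),"q6",s["q"][5].round(1),"w",s["grip_width"].round(4),"gf",round(float(s["gripper_force"]),1),"ft",s["ft_force"].round(1))
                                                                                                 ^^^^^^^^^^^^^^^^^^^^^
AttributeError: 'float' object has no attribute 'round'
```

```bash
sed -i 's/s\["grip_width"\].round(4)/round(s["grip_width"],4)/' h.py
python3 - <<'E'
from h import *
plan(.3976,-.2545,.203,-13)
E
```

```text
t 0.1 pos [ 0.155  -0.5274  0.2026] psi -73.6 q6 -12.3 w 0.0855 gf 0.0 ft [-0.2  0.2 -0.5]
shift units [ 7.74 -4.84 -0.  ] ('roll units', np.float64(-12.12))
```

```bash
python3 -m jog '[{"linear":[0.77,-0.48,0],"roll":0},{"linear":[0.77,-0.48,0],"roll":0},{"linear":[0.77,-0.48,0],"roll":0},{"linear":[0.77,-0.48,0],"roll":0},{"linear":[0.77,-0.48,0],"roll":0},{"linear":[0.77,-0.48,0],"roll":0},{"linear":[0.77,-0.48,0],"roll":0},{"linear":[0.77,-0.48,0],"roll":0},{"linear":[0.77,-0.48,0],"roll":0},{"linear":[0.77,-0.48,0],"roll":0}]' 1
python3 -m jog '[{"linear":[0,0,0],"roll":-1},{"linear":[0,0,0],"roll":-1},{"linear":[0,0,0],"roll":-1},{"linear":[0,0,0],"roll":-1},{"linear":[0,0,0],"roll":-1},{"linear":[0,0,0],"roll":-1},{"linear":[0,0,0],"roll":-1},{"linear":[0,0,0],"roll":-1},{"linear":[0,0,0],"roll":-1},{"linear":[0,0,0],"roll":-1},{"linear":[0,0,0],"roll":-1},{"linear":[0,0,0],"roll":-1}]'
python3 - <<'E'
from h import *
c=optics.calibration("wrist"); I=optics.get_image("wrist")
cv2.imwrite("pics/w1.png",cv2.cvtColor(I,4))
for x in blobs(I,"green",40)+blobs(I,"wood",200):
    q=plane("wrist",x[0],.067,c)[0]; q2=plane("wrist",x[0],.008,c)[0]
    print(x[0].round(),x[1],q.round(4),q2.round(4))
plan(.3976,-.2545,.03,-13)
E
```

```text
time_s: 0.93
position: [0.3972, -0.255, 0.203]
tool_rot: [[0.959, 0.282, -0.0], [0.282, -0.959, 0.0], [-0.0, -0.0, -1.0]]
ft_force: [-0.3, -0.7, -0.6]
grip_width: 0.0858
gripper_force: 0.0
time_s: 1.93
position: [0.3963, -0.2565, 0.2028]
tool_rot: [[0.231, 0.973, -0.001], [0.973, -0.231, 0.001], [0.0, -0.001, -1.0]]
ft_force: [0.3, -0.9, -0.0]
grip_width: 0.0857
gripper_force: 0.0
[261. 140.] 343 [ 0.4057 -0.2232  0.067 ] [ 0.4038 -0.2325  0.008 ]
[260. 180.] 776 [ 0.3948 -0.265   0.067 ] [ 0.3908 -0.2825  0.008 ]
[279.  25.] 4526 [ 0.4509 -0.1099  0.067 ] [ 0.4577 -0.0974  0.008 ]
[409. 124.] 1430 [ 0.5726 -0.239   0.067 ] [ 0.6029 -0.2515  0.008 ]
[ 12. 369.] 785 [-0.3498 -0.608   0.067 ] [-0.4975 -0.6917  0.008 ]
t 2.0 pos [ 0.3963 -0.2565  0.2028] psi -13.1 q6 -34.2 w 0.0858 gf 0.0 ft [0.1 0.5 0.8]
shift units [0.05 0.02 4.32] ('roll units', np.float64(-0.02))
```

View pics/w1.png

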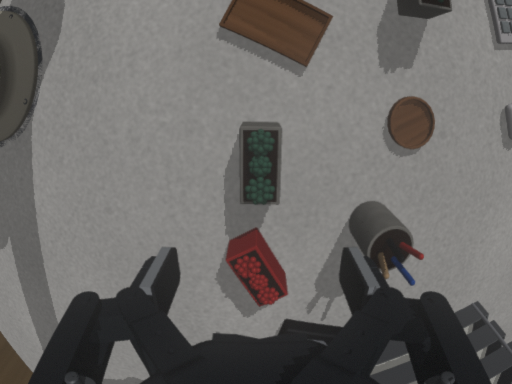

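The wrist view shows the oblong pot squarely between the fingers, centred near (261,168) and aligned with the image vertical. The red look-alike at (257,268) is clear below it.

```bash
python3 -m jog '[{"linear":[0.07,0.03,0.4],"roll":0},{"linear":[0,0,0.8],"roll":0},{"linear":[0,0,0.8],"roll":0},{"linear":[0,0,0.8],"roll":0},{"linear":[0,0,0.8],"roll":0},{"linear":[0,0,0.5],"roll":0},{"linear":[0,0,0.3],"roll":0},{"linear":[0,0,0],"roll":0},{"linear":[0,0,0],"roll":0}]'
python3 -m jog '[{"linear":[0,0,0],"roll":0},{"linear":[0,0,0],"roll":0},{"linear":[0,0,0],"roll":0},{"linear":[0,0,0],"roll":0},{"linear":[0,0,0],"roll":0},{"linear":[0,0,0],"roll":0},{"linear":[0,0,0],"roll":0},{"linear":[0,0,0],"roll":0},{"linear":[0,0,0],"roll":0},{"linear":[0,0,0],"roll":0}]' -1 50
```

```text
time_s: 2.73
position: [0.3982, -0.2541, 0.027]
tool_rot: [[0.237, 0.972, -0.001], [0.972, -0.237, 0.001], [0.001, -0.001, -1.0]]
ft_force: [-0.3, -0.2, 0.3]
grip_width: 0.0856
gripper_force: 0.0
time_s: 3.57
position: [0.3979, -0.2541, 0.0275]
tool_rot: [[0.235, 0.972, -0.001], [0.972, -0.235, -0.0], [-0.0, -0.001, -1.0]]
ft_force: [-2.9, 0.5, 6.5]
grip_width: 0.0087
gripper_force: 49.1
```

Run:
```python
from h import *
a=optics.get_image("wrist");b=optics.get_image("side")[100:250,220:420]
cv2.imwrite("pics/w2.png",cv2.cvtColor(np.hstack([a[:,60:460],cv2.resize(b,(400,300))[:, :]] if 0 else [a[:300,60:460],cv2.resize(b,(400,300))]),4))
print(env.observe())
```

```text
{'time_s': 3.6667, 'q': array([-4.69588913e+01,  2.68776182e+01,  1.00815519e+02, -3.66492347e-02,
        5.23348596e+01, -3.33212252e+01]), 'qvel': array([ 0.03490538, -0.07953867, -0.08114417,  0.09563382,  0.05072677,
        0.008281  ]), 'joint_efforts': array([ 5.81609365e-01, -3.86846995e+01, -1.49415153e+01,  4.07154970e-01,
       -6.83199652e-01,  1.26383497e-02]), 'position': array([ 0.39787855, -0.25411579,  0.02748541]), 'tool_rot': array([[ 2.35400998e-01,  9.71898079e-01, -7.03508532e-04],
       [ 9.71898321e-01, -2.35401048e-01,  1.14653252e-05],
       [-1.54463518e-04, -6.86437710e-04, -9.99999752e-01]]), 'ft_force': array([-3.51960336, -0.42094973,  5.83534885]), 'wrist_torque': array([0.14121906, 0.57217195, 0.10348521]), 'gripper_force': 49.07348449006349, 'grip_width': 0.008513926734645825}
```

View pics/w2.png

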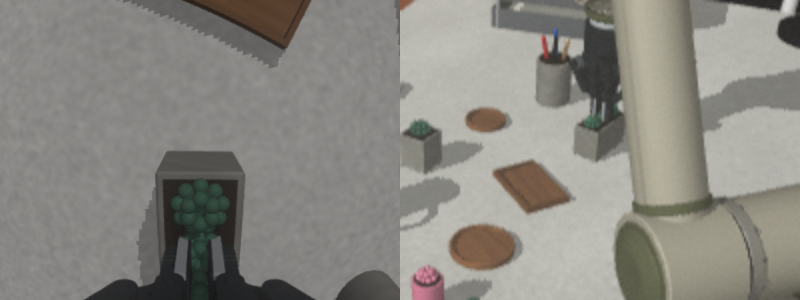

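The fingers appear to have closed on the plants, above or inside the rim, instead of on the walls: the pads at about (200,260) in the left half are between the rim edges. I'll check the actual tool height against the images.

Run:
```python
from h import *
c=optics.calibration("wrist"); s=env.observe(); R=s["tool_rot"]
rel=R.T@(c["T"][:3,3]-s["position"]); print("cam in tool",rel, (R.T@c["T"][:3,:3]).round(3))
# w1 camera pose rebuilt
R1=np.array([[0.231,0.973,-0.001],[0.973,-0.231,0.001],[0,-0.001,-1]]); p1=np.array([.3963,-.2565,.2028])
T=np.eye(4);T[:3,:3]=R1@R.T@c["T"][:3,:3];T[:3,3]=p1+R1@rel; c1=dict(c,T=T); print(T[:3,3])
I=cv2.cvtColor(cv2.imread("pics/w1.png"),4)
for x in blobs(I,"wood",200):
    if 380<x[0][0]<430: print("small saucer",cv2.minAreaRect(plane("wrist",x[2],.009,c1)[:,:2].astype(np.float32)*1000))
q=plane("wrist",[(241,124),(281,124),(280,204),(240,204)],.055,c1); print(q.round(4),np.linalg.norm(np.diff(q,axis=0),axis=1))
# where tool tip axis should appear in w2 (z levels)
for dz in (0,-.02,-.04):
    P=s["position"]+R@[0,0,dz]; d=np.linalg.inv(c["T"])@np.r_[P,1]; d=d[:3]; f=192/np.tan(np.radians(c["fov_y"]/2))
    th=np.arctan2(np.hypot(d[0],d[1]),d[2]); print(dz,np.array([c["cx"],c["cy"]])+f*th*d[:2]/np.hypot(d[0],d[1]))
```

```text
cam in tool [ 0.08427024 -0.00034983 -0.1698132 ] [[ 0.001 -0.946 -0.325]
 [ 1.     0.001  0.001]
 [-0.    -0.325  0.946]]
[ 0.41559585 -0.17459406  0.37261355]
small saucer ((602.4388427734375, -250.85635375976562), (56.453025817871094, 69.8041000366211), 21.454023361206055)
[[ 0.3886 -0.2028  0.055 ]
 [ 0.4302 -0.2126  0.055 ]
 [ 0.4098 -0.3017  0.055 ]
 [ 0.365  -0.2912  0.055 ]] [0.04267909 0.09143868 0.04599208]
0 [259.59428927 229.24971202]
-0.02 [259.63939424 244.63473384]
-0.04 [259.69404608 263.48391255]
```

Run:
```python
from h import *
c=optics.calibration("wrist")
for z in (.02,.03,.04,.055):
    q=plane("wrist",[(217,175),(303,175)],z,c); b=plane("wrist",[(225,152),(297,152)],z-.055,c)
    print(z,q.round(3).tolist(),np.linalg.norm(q[0]-q[1]),"base",b.round(3).tolist(),np.linalg.norm(b[0]-b[1]))
I=optics.get_image("side")
cv2.imwrite("pics/s3.png",cv2.cvtColor(cv2.resize(I[100:200,270:370],(600,600),interpolation=2),4))
```

```text
0.02 [[0.38, -0.215, 0.02], [0.432, -0.228, 0.02]] 0.05367683777097212 base [[0.38, -0.212, -0.035], [0.436, -0.225, -0.035]] 0.05751790992862631
0.03 [[0.382, -0.213, 0.03], [0.431, -0.225, 0.03]] 0.05064913662411058 base [[0.381, -0.21, -0.025], [0.435, -0.223, -0.025]] 0.05504173990937255
0.04 [[0.384, -0.21, 0.04], [0.43, -0.221, 0.04]] 0.0476214354772491 base [[0.383, -0.208, -0.015], [0.434, -0.22, -0.015]] 0.05256556989011883
0.055 [[0.387, -0.207, 0.055], [0.429, -0.217, 0.055]] 0.04307988375695684 base [[0.385, -0.206, 0.0], [0.433, -0.217, 0.0]] 0.0488513148612383
```

View pics/s3.png

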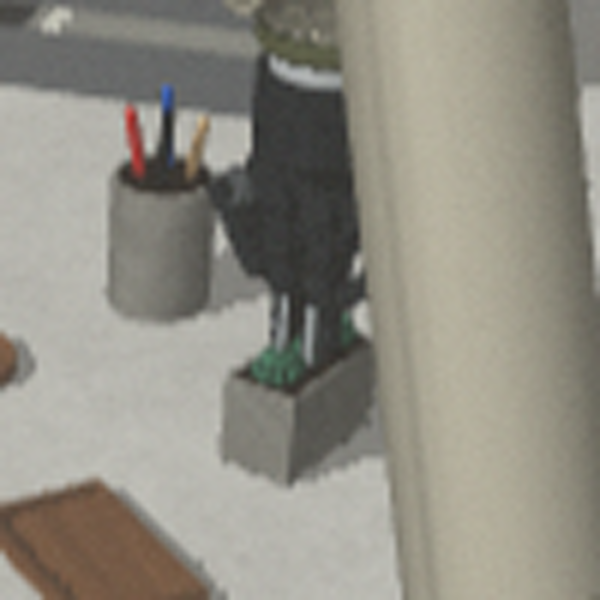

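Run:
```python
from h import *
c=optics.calibration("wrist"); s=env.observe(); R=s["tool_rot"]; p=s["position"]
def tool(uv):
    o,d=ray("wrist",uv,c); return R.T@(o-p),(d@R)[0]
for uv in ((238,238),(285,238),(260,238)):
    o,d=tool(uv); 
    for x in (0,.011): t=(x-o[0])/d[0]; print("closed",uv,x,(o+t*d).round(4))
for uv in ((165,250),(178,252),(155,250),(348,250)):  # open, w1
    o,d=tool(uv)
    for y in (-.0425,.0425):
        t=(y-o[1])/d[1]
        if t>0: print("open",uv,(o+t*d).round(4))
```

```text
closed (238, 238) 0 [ 0.     -0.013  -0.0119]
closed (238, 238) 0.011 [ 0.011  -0.0113 -0.0325]
closed (285, 238) 0 [ 0.      0.0153 -0.0119]
closed (285, 238) 0.011 [ 0.011   0.0132 -0.0325]
closed (260, 238) 0 [ 0.      0.0002 -0.0118]
closed (260, 238) 0.011 [ 0.011   0.0002 -0.0324]
open (165, 250) [ 0.0178 -0.0425 -0.0583]
open (178, 252) [ 0.0058 -0.0425 -0.0397]
open (155, 250) [ 0.0245 -0.0425 -0.0699]
open (348, 250) [ 0.0128  0.0425 -0.0495]
```

```bash
python3 -m jog '[{"linear":[0,0,0],"roll":0},{"linear":[0,0,0],"roll":0},{"linear":[0,0,0],"roll":0}]' -0.7 20
python3 -m jog '[{"linear":[0,0,-0.25],"roll":0},{"linear":[0,0,-0.25],"roll":0},{"linear":[0,0,-0.25],"roll":0},{"linear":[0,0,-0.25],"roll":0}]'
python3 -m jog '[{"linear":[0,0,-0.5],"roll":0},{"linear":[0,0,-0.5],"roll":0},{"linear":[0,0,-0.5],"roll":0},{"linear":[0,0,-0.5],"roll":0},{"linear":[0,0,0],"roll":0}]'
python3 - <<'E'
from h import *
c=optics.calibration("wrist"); I=optics.get_image("wrist"); S=optics.get_image("side")
cv2.imwrite("pics/c4.png",cv2.cvtColor(np.hstack([I[60:384,60:460],cv2.resize(S[90:190,260:380],(389,324),interpolation=2)]),4))
E
```

```text
time_s: 3.97
position: [0.398, -0.2542, 0.0272]
tool_rot: [[0.235, 0.972, -0.001], [0.972, -0.235, 0.0], [-0.0, -0.001, -1.0]]
ft_force: [-3.9, 0.4, 4.3]
grip_width: 0.0129
gripper_force: 2.4
time_s: 4.3
position: [0.3985, -0.2542, 0.0675]
tool_rot: [[0.236, 0.972, 0.0], [0.972, -0.236, 0.0], [0.0, 0.0, -1.0]]
ft_force: [0.2, 0.7, -0.6]
grip_width: 0.0127
gripper_force: 0.0
time_s: 4.72
position: [0.3997, -0.2553, 0.1504]
tool_rot: [[0.235, 0.972, 0.005], [0.972, -0.235, -0.005], [-0.003, 0.006, -1.0]]
ft_force: [-0.7, -0.8, 0.5]
grip_width: 0.0128
gripper_force: 0.0
```

View pics/c4.png

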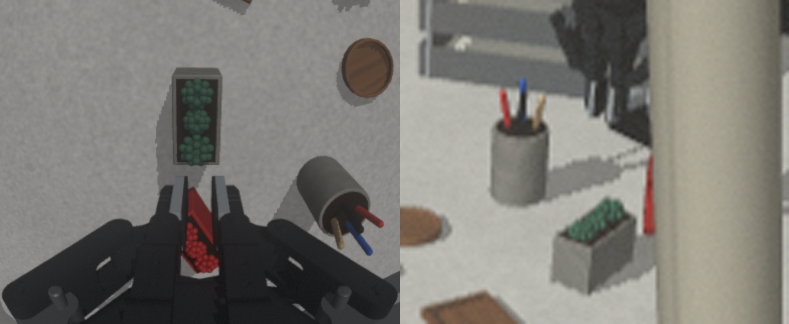

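Run:
```python
from h import *
s=env.observe(); p=s["position"]; R=s["tool_rot"]
for uv in ((319.2,124.6),(325.5,124.6)):
    o,d=ray("side",[uv]); d=d[0]
    # closest point to the tool axis
    a=np.array([0,0,1.]); print(tri((o,d[None]),(p,a[None])))
c=optics.calibration("wrist")
for uv in ((240,236),(275,236)):
    print(tri(ray("wrist",[uv],c),(p+R@[.011,np.sign(uv[0]-258)*.0063,0],np.array([[0,0,1.]]))))
```

```text
(array([ 0.40376259, -0.25270496,  0.18051688]), np.float64(0.010988000920843736))
(array([ 0.39423706, -0.25536946,  0.18200009]), np.float64(0.008794964500446601))
(array([ 0.39303152, -0.24129895,  0.17845629]), np.float64(0.004119291695510474))
(array([ 0.40805883, -0.2451205 ,  0.17775653]), np.float64(0.0017389451649091343))
```

Two independent views put the real fingertips about 30 mm above the reported TCP (0.180 vs 0.150), so I'll command heights 30 mm lower.

```bash
python3 -m jog '[{"linear":[0.02,-0.05,0],"roll":0},{"linear":[0,0,0],"roll":0},{"linear":[0,0,0],"roll":0},{"linear":[0,0,0],"roll":0},{"linear":[0,0,0],"roll":0},{"linear":[0,0,0.6],"roll":0},{"linear":[0,0,0.8],"roll":0},{"linear":[0,0,0.8],"roll":0},{"linear":[0,0,0.7],"roll":0}]' 1
python3 -m jog '[{"linear":[0,0,0.2],"roll":0},{"linear":[0,0,0.2],"roll":0},{"linear":[0,0,0.2],"roll":0},{"linear":[0,0,0.2],"roll":0},{"linear":[0,0,0.15],"roll":0},{"linear":[0,0,0],"roll":0}]'
python3 -m jog '[{"linear":[0,0,0],"roll":0},{"linear":[0,0,0],"roll":0},{"linear":[0,0,0],"roll":0},{"linear":[0,0,0],"roll":0},{"linear":[0,0,0],"roll":0},{"linear":[0,0,0],"roll":0},{"linear":[0,0,0],"roll":0},{"linear":[0,0,0],"roll":0}]' -1 50
```

```text
time_s: 5.57
position: [0.3963, -0.2527, 0.0295]
tool_rot: [[0.236, 0.972, -0.0], [0.972, -0.236, 0.0], [0.0, -0.0, -1.0]]
ft_force: [-0.2, 0.0, -0.6]
grip_width: 0.0855
gripper_force: 0.0
time_s: 6.07
position: [0.3964, -0.2529, -0.0073]
tool_rot: [[0.236, 0.972, -0.0], [0.972, -0.236, 0.0], [0.0, -0.0, -1.0]]
ft_force: [-0.1, 0.1, -0.1]
grip_width: 0.0855
gripper_force: 0.0
time_s: 6.73
position: [0.3969, -0.2533, -0.0062]
tool_rot: [[0.236, 0.972, 0.001], [0.972, -0.236, -0.001], [-0.001, 0.001, -1.0]]
ft_force: [-0.1, 1.1, 6.1]
grip_width: 0.0454
gripper_force: 51.8
```

```bash
python3 -m jog '[{"linear":[0,0,-0.2],"roll":0},{"linear":[0,0,-0.4],"roll":0},{"linear":[0,0,-0.6],"roll":0},{"linear":[0,0,-0.5],"roll":0},{"linear":[0,0,-0.2],"roll":0},{"linear":[0,0,0],"roll":0}]'
python3 - <<'E'
from h import *
plan(.4574,-.0898,.0,50.6)
E
```

```text
time_s: 7.23
position: [0.397, -0.2535, 0.0707]
tool_rot: [[0.235, 0.972, 0.002], [0.972, -0.235, -0.003], [-0.002, 0.003, -1.0]]
ft_force: [0.8, -0.1, -2.4]
grip_width: 0.0455
gripper_force: 51.8
t 7.2 pos [ 0.397  -0.2535  0.0707] psi -13.6 q6 -33.4 w 0.0455 gf 51.8 ft [ 0.8 -0.1 -2.4]
shift units [4.34 0.5  1.76] ('roll units', np.float64(-12.84))
```

```bash
python3 -m jog '[{"linear":[0.3,0.04,0],"roll":0},{"linear":[0.6,0.07,0],"roll":0},{"linear":[0.6,0.07,0],"roll":0},{"linear":[0.6,0.07,0],"roll":0},{"linear":[0.6,0.07,0],"roll":0},{"linear":[0.6,0.07,0],"roll":0},{"linear":[0.6,0.07,0],"roll":0},{"linear":[0.34,0.04,0],"roll":0},{"linear":[0.1,0,0],"roll":0},{"linear":[0,0,0],"roll":-0.84}]'
python3 -m jog '[{"linear":[0,0,0],"roll":-1},{"linear":[0,0,0],"roll":-1},{"linear":[0,0,0],"roll":-1},{"linear":[0,0,0],"roll":-1},{"linear":[0,0,0],"roll":-1},{"linear":[0,0,0],"roll":-1},{"linear":[0,0,0],"roll":-1},{"linear":[0,0,0],"roll":-1},{"linear":[0,0,0],"roll":-1},{"linear":[0,0,0],"roll":-1},{"linear":[0,0,0],"roll":-1},{"linear":[0,0,0],"roll":-1}]'
python3 - <<'E'
from h import *
cv2.imwrite("pics/t5.png",cv2.cvtColor(optics.get_image("wrist"),4))
plan(.4574,-.0898,.0,50.6)
E
```

```text
time_s: 8.07
position: [0.4562, -0.0873, 0.068]
tool_rot: [[0.162, 0.987, -0.002], [0.987, -0.162, 0.001], [0.001, -0.003, -1.0]]
ft_force: [0.3, -0.7, -2.3]
grip_width: 0.0454
gripper_force: 51.8
time_s: 9.07
position: [0.4561, -0.0889, 0.0681]
tool_rot: [[-0.775, 0.632, -0.002], [0.632, 0.775, 0.001], [0.002, -0.001, -1.0]]
ft_force: [0.9, 0.4, -2.7]
grip_width: 0.0456
gripper_force: 51.9
t 9.1 pos [ 0.4561 -0.0889  0.0681] psi 51.1 q6 -76.7 w 0.0454 gf 51.9 ft [-0.4 -0.4 -2.2]
shift units [-0.04  0.    1.7 ] ('roll units', np.float64(0.1))
```

View pics/t5.png

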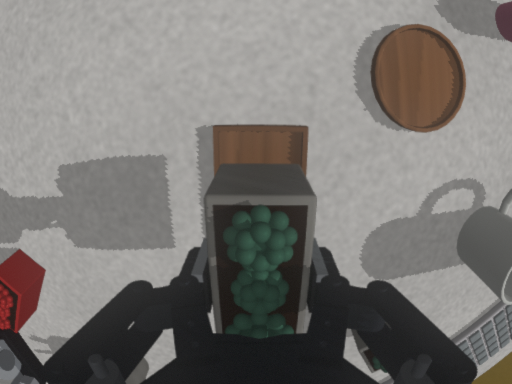

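The wrist view shows the oblong pot over its saucer, laterally centred at about column 260 and aligned. I'll check the lengthwise offset.

Run:
```python
from h import *
s=env.observe();R=s["tool_rot"];p=s["position"];c=optics.calibration("wrist")
for n,uv,z,h in (("pot bottom",(260,165),.0743,.045),("pot rim",(260,206),.0743+.055,.045),("saucer",(260,125),.011,.059),("saucer base",(260,125),.005,.059)):
    print(n,((plane("wrist",uv,z,c)[0]-p)@R).round(4)[:2]-[h,0])
```

```text
pot bottom [-0.0015  0.0008]
pot rim [-0.0044  0.0006]
saucer [0.0002 0.0009]
saucer base [-0.0004  0.0009]
```

```bash
python3 -m jog '[{"linear":[0.03,0,0.4],"roll":0},{"linear":[0,0,0.5],"roll":0},{"linear":[0,0,0.4],"roll":0},{"linear":[0,0,0.2],"roll":0},{"linear":[0,0,0.1],"roll":0},{"linear":[0,0,0.05],"roll":0},{"linear":[0,0,0.05],"roll":0},{"linear":[0,0,0],"roll":0},{"linear":[0,0,0],"roll":0}]'
```

```text
time_s: 9.87
position: [0.4562, -0.0883, 0.0016]
tool_rot: [[-0.772, 0.635, 0.001], [0.635, 0.772, -0.0], [-0.001, 0.0, -1.0]]
ft_force: [-0.5, 1.0, -2.4]
grip_width: 0.0454
gripper_force: 51.7
```

```bash
python3 -m jog '[{"linear":[0,0,0.04],"roll":0},{"linear":[0,0,0.04],"roll":0},{"linear":[0,0,0],"roll":0},{"linear":[0,0,0],"roll":0}]'
```

```text
time_s: 10.2
position: [0.4559, -0.0882, -0.002]
tool_rot: [[-0.772, 0.635, 0.0], [0.635, 0.772, -0.0], [-0.0, 0.0, -1.0]]
ft_force: [-0.4, -0.0, -3.3]
grip_width: 0.0453
gripper_force: 51.8
```

```bash
python3 -m jog '[{"linear":[0,0,0.04],"roll":0},{"linear":[0,0,0.02],"roll":0},{"linear":[0,0,0],"roll":0}]'
python3 -m jog '[{"linear":[0,0,0],"roll":0},{"linear":[0,0,0],"roll":0},{"linear":[0,0,0],"roll":0},{"linear":[0,0,0],"roll":0},{"linear":[0,0,0],"roll":0}]' 1
python3 -m jog '[{"linear":[0,0,-0.4],"roll":0},{"linear":[0,0,-0.8],"roll":0},{"linear":[0,0,-1],"roll":0},{"linear":[0,0,-1],"roll":0},{"linear":[0,0,-0.8],"roll":0}]'
python3 - <<'E'
from h import *
plan(.6485,-.0835,.15,82.3)
E
```

```text
time_s: 10.45
position: [0.456, -0.0882, -0.0022]
tool_rot: [[-0.773, 0.635, 0.002], [0.635, 0.773, -0.001], [-0.002, 0.0, -1.0]]
ft_force: [-8.7, 1.3, 30.3]
grip_width: 0.0455
gripper_force: 55.7
time_s: 10.87
position: [0.4559, -0.0882, -0.0046]
tool_rot: [[-0.772, 0.635, -0.0], [0.635, 0.772, 0.0], [0.0, -0.0, -1.0]]
ft_force: [-0.5, 0.6, -0.1]
grip_width: 0.0855
gripper_force: 0.0
time_s: 11.28
position: [0.456, -0.0882, 0.1583]
tool_rot: [[-0.773, 0.635, 0.002], [0.635, 0.773, -0.001], [-0.002, 0.0, -1.0]]
ft_force: [0.6, -0.2, -0.6]
grip_width: 0.0853
gripper_force: 0.0
t 11.3 pos [ 0.456  -0.0882  0.1583] psi 50.6 q6 -76.2 w 0.0853 gf 0.0 ft [ 0.6 -0.2 -0.6]
shift units [-3.64  3.15  0.21] ('roll units', np.float64(-6.34))
```

```bash
python3 -m jog '[{"linear":[-0.61,0.53,0],"roll":0},{"linear":[-0.61,0.53,0],"roll":0},{"linear":[-0.61,0.53,0],"roll":0},{"linear":[-0.61,0.53,0],"roll":0},{"linear":[-0.61,0.53,0],"roll":0},{"linear":[-0.61,0.52,0],"roll":0},{"linear":[0,0,0],"roll":0},{"linear":[0,0,0],"roll":0}]'
python3 -m jog '[{"linear":[0,0,0],"roll":-1},{"linear":[0,0,0],"roll":-1},{"linear":[0,0,0],"roll":-1},{"linear":[0,0,0],"roll":-1},{"linear":[0,0,0],"roll":-1},{"linear":[0,0,0],"roll":-1},{"linear":[0,0,0],"roll":-0.34},{"linear":[0,0,0],"roll":0}]'
python3 - <<'E'
from h import *
plan(.6485,-.0835,-.006,82.3)
c=optics.calibration("wrist"); I=optics.get_image("wrist")
for x in blobs(I,"green",40):print(x[0].round(),x[1],plane("wrist",x[0],.067,c)[0].round(4))
cv2.imwrite("pics/w6.png",cv2.cvtColor(np.hstack([I[:300,56:456],cv2.resize(optics.get_image("top")[165:255,220:340],(400,300),interpolation=2)]),4))
E
```

```text
time_s: 11.95
position: [0.65, -0.083, 0.154]
tool_rot: [[-0.773, 0.635, -0.002], [0.635, 0.773, 0.001], [0.002, -0.001, -1.0]]
ft_force: [-0.6, -0.5, -0.3]
grip_width: 0.0855
gripper_force: 0.0
time_s: 12.62
position: [0.6485, -0.0832, 0.1558]
tool_rot: [[-0.991, 0.134, -0.0], [0.134, 0.991, 0.0], [0.0, 0.0, -1.0]]
ft_force: [-0.5, 0.2, -0.4]
grip_width: 0.0855
gripper_force: 0.0
t 12.6 pos [ 0.6485 -0.0832  0.1558] psi 82.3 q6 -100.0 w 0.0855 gf 0.0 ft [-0.5  0.2 -0.4]
shift units [-0.   -0.01  4.05] ('roll units', np.float64(0.0))
[207.   7.] 537 [ 0.4824 -0.1056  0.067 ]
[258. 184.] 255 [ 0.6465 -0.0836  0.067 ]
[272. 181.] 61 [ 0.6459 -0.0702  0.067 ]
[272. 193.] 71 [ 0.6575 -0.0718  0.067 ]
```

View pics/w6.png

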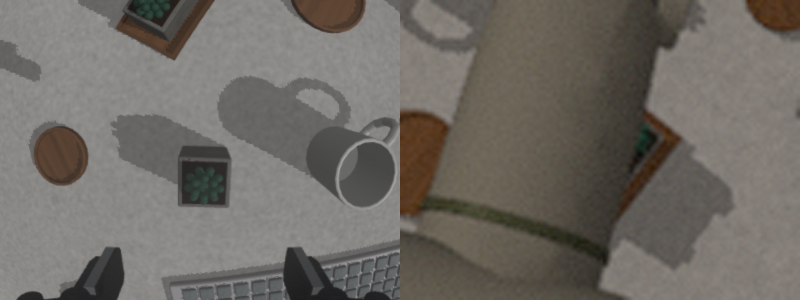

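The square pot is at crop pixel (204,183), aligned and between the fingers, with the mug at (355,165) clear. The oblong pot sits in its saucer at the upper left.

```bash
python3 -m jog '[{"linear":[0,0.02,0.5],"roll":0},{"linear":[0,0,0.8],"roll":0},{"linear":[0,0,0.8],"roll":0},{"linear":[0,0,0.7],"roll":0},{"linear":[0,0,0.5],"roll":0},{"linear":[0,0,0.4],"roll":0},{"linear":[0,0,0.3],"roll":0},{"linear":[0,0,0],"roll":0},{"linear":[0,0,0],"roll":0}]'
python3 -m jog '[{"linear":[0,0,0],"roll":0},{"linear":[0,0,0],"roll":0},{"linear":[0,0,0],"roll":0},{"linear":[0,0,0],"roll":0},{"linear":[0,0,0],"roll":0},{"linear":[0,0,0],"roll":0},{"linear":[0,0,0],"roll":0},{"linear":[0,0,0],"roll":0}]' -1 50
python3 -m jog '[{"linear":[0,0,-0.2],"roll":0},{"linear":[0,0,-0.5],"roll":0},{"linear":[0,0,-0.8],"roll":0},{"linear":[0,0,-0.8],"roll":0},{"linear":[0,0,-0.8],"roll":0},{"linear":[0,0,-0.4],"roll":0},{"linear":[0,0,0],"roll":0}]'
python3 - <<'E'
from h import *
plan(.6182,.2343,-.0,55.7)
E
```

```text
time_s: 13.47
position: [0.6496, -0.0825, -0.0042]
tool_rot: [[-0.991, 0.135, -0.0], [0.135, 0.991, 0.0], [0.0, 0.0, -1.0]]
ft_force: [-0.1, 0.1, 1.1]
grip_width: 0.0854
gripper_force: 0.0
time_s: 14.13
position: [0.6504, -0.0826, -0.0031]
tool_rot: [[-0.991, 0.134, 0.002], [0.134, 0.991, -0.001], [-0.002, -0.0, -1.0]]
ft_force: [0.5, -0.6, 7.0]
grip_width: 0.0496
gripper_force: 53.0
time_s: 14.72
position: [0.651, -0.0827, 0.1401]
tool_rot: [[-0.991, 0.134, 0.007], [0.134, 0.991, -0.002], [-0.007, -0.001, -1.0]]
ft_force: [-0.5, 0.3, -3.2]
grip_width: 0.0493
gripper_force: 52.5
t 14.7 pos [ 0.651  -0.0827  0.1401] psi 82.3 q6 -99.8 w 0.0493 gf 52.5 ft [-0.5  0.3 -3.2]
shift units [1.9  7.75 3.48] ('roll units', np.float64(5.32))
```

```bash
python3 -m jog '[{"linear":[0.08,0.33,0],"roll":0},{"linear":[0.17,0.7,0],"roll":0},{"linear":[0.17,0.7,0],"roll":0},{"linear":[0.17,0.7,0],"roll":0},{"linear":[0.17,0.7,0],"roll":0},{"linear":[0.17,0.7,0],"roll":0},{"linear":[0.17,0.7,0],"roll":0},{"linear":[0.17,0.7,0],"roll":0},{"linear":[0.17,0.7,0],"roll":0},{"linear":[0.17,0.7,0],"roll":0},{"linear":[0.17,0.7,0],"roll":0},{"linear":[0.12,0.42,0],"roll":0}]'
python3 -m jog '[{"linear":[0,0,0],"roll":1},{"linear":[0,0,0],"roll":1},{"linear":[0,0,0],"roll":1},{"linear":[0,0,0],"roll":1},{"linear":[0,0,0],"roll":1},{"linear":[0,0,0],"roll":0.32},{"linear":[0,0,0],"roll":0},{"linear":[0,0,0],"roll":0}]'
python3 - <<'E'
from h import *
plan(.6182,.2343,.015,55.7)
c=optics.calibration("wrist"); I=optics.get_image("wrist")
cv2.imwrite("pics/w7.png",cv2.cvtColor(I,4))
E
```

```text
time_s: 15.72
position: [0.6138, 0.2384, 0.1329]
tool_rot: [[-0.991, 0.132, -0.005], [0.132, 0.991, 0.0], [0.005, -0.001, -1.0]]
ft_force: [0.1, 0.3, -3.6]
grip_width: 0.0494
gripper_force: 52.5
time_s: 16.38
position: [0.6149, 0.2354, 0.1337]
tool_rot: [[-0.827, 0.563, -0.003], [0.563, 0.827, -0.0], [0.003, -0.002, -1.0]]
ft_force: [0.1, -0.5, -3.1]
grip_width: 0.0493
gripper_force: 52.2
t 16.4 pos [0.6149 0.2354 0.1337] psi 55.8 q6 -45.1 w 0.0493 gf 52.2 ft [ 0.1 -0.5 -3.1]
shift units [-0.09  0.03  2.97] ('roll units', np.float64(0.01))
```

View pics/w7.png

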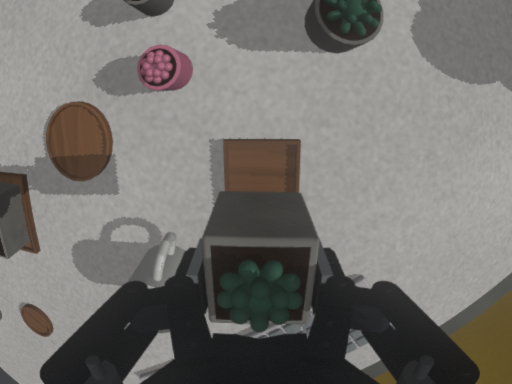

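The square pot is over its saucer (far edge at row 139, cols 224–300) and aligned. I'll check the offset again.

```bash
cat >> h.py <<'E'
def chk(items):
    s=env.observe();R=s["tool_rot"];p=s["position"];c=optics.calibration("wrist")
    for n,uv,z,h in items: print(n,((plane("wrist",uv,z,c)[0]-p)@R).round(4)[:2]-[h,0])
E
python3 - <<'E'
from h import *
chk((("pot bottom",(263.5,193),.1374,.025),("saucer",(262,139),.011,.039)))
E
```

```text
pot bottom [0.0006 0.0029]
saucer [-0.0012  0.0031]
```

```bash
python3 -m jog '[{"linear":[-0.06,0.01,0.4],"roll":0},{"linear":[0,0,0.7],"roll":0},{"linear":[0,0,0.7],"roll":0},{"linear":[0,0,0.6],"roll":0},{"linear":[0,0,0.4],"roll":0},{"linear":[0,0,0.2],"roll":0},{"linear":[0,0,0.15],"roll":0},{"linear":[0,0,0.05],"roll":0},{"linear":[0,0,0],"roll":0},{"linear":[0,0,0],"roll":0}]'
```

```text
time_s: 17.27
position: [0.6187, 0.2341, 0.0086]
tool_rot: [[-0.826, 0.564, 0.002], [0.564, 0.826, 0.0], [-0.001, 0.001, -1.0]]
ft_force: [-0.2, 0.2, -2.8]
grip_width: 0.0495
gripper_force: 52.5
```

```bash
python3 -m jog '[{"linear":[0,0,0.08],"roll":0},{"linear":[0,0,0.05],"roll":0},{"linear":[0,0,0.03],"roll":0},{"linear":[0,0,0],"roll":0},{"linear":[0,0,0],"roll":0}]'
```

```text
time_s: 17.68
position: [0.6182, 0.234, 0.0012]
tool_rot: [[-0.826, 0.564, 0.0], [0.564, 0.826, 0.0], [-0.0, 0.0, -1.0]]
ft_force: [1.0, -0.1, -4.1]
grip_width: 0.0495
gripper_force: 52.7
```

Nearly down; I'll go 1 mm more, then release and rise.

```bash
python3 -m jog '[{"linear":[0,0,0.02],"roll":0},{"linear":[0,0,0],"roll":0}]'
python3 -m jog '[{"linear":[0,0,0.02],"roll":0},{"linear":[0,0,0],"roll":0}]'
python3 -m jog '[{"linear":[0,0,0],"roll":0},{"linear":[0,0,0],"roll":0},{"linear":[0,0,0],"roll":0},{"linear":[0,0,0],"roll":0},{"linear":[0,0,0],"roll":0}]' 1
python3 -m jog '[{"linear":[0,0,-0.4],"roll":0},{"linear":[0,0,-0.8],"roll":0},{"linear":[0,0,-1],"roll":0},{"linear":[0,0,-1],"roll":0},{"linear":[0,0,-0.8],"roll":0}]'
python3 - <<'E'
from h import *
plan(.527,.385,.14,55)
E
```

```text
time_s: 17.85
position: [0.6183, 0.234, 0.0009]
tool_rot: [[-0.826, 0.564, 0.001], [0.564, 0.826, 0.0], [-0.0, 0.0, -1.0]]
ft_force: [-0.9, 0.0, 2.7]
grip_width: 0.0496
gripper_force: 53.0
time_s: 18.02
position: [0.6184, 0.234, 0.0009]
tool_rot: [[-0.826, 0.564, 0.001], [0.564, 0.826, 0.0], [-0.001, 0.001, -1.0]]
ft_force: [-4.4, -0.4, 7.7]
grip_width: 0.0495
gripper_force: 53.8
time_s: 18.43
position: [0.6183, 0.234, -0.0006]
tool_rot: [[-0.826, 0.564, 0.0], [0.564, 0.826, 0.0], [-0.0, 0.0, -1.0]]
ft_force: [-0.5, 0.0, 0.4]
grip_width: 0.0857
gripper_force: 0.0
time_s: 18.85
position: [0.6185, 0.234, 0.1628]
tool_rot: [[-0.826, 0.564, 0.003], [0.564, 0.826, 0.001], [-0.002, 0.002, -1.0]]
ft_force: [0.7, 0.0, -1.1]
grip_width: 0.0852
gripper_force: 0.0
t 18.9 pos [0.6185 0.234  0.1628] psi 55.7 q6 -45.2 w 0.0852 gf 0.0 ft [ 0.7  0.  -1.1]
shift units [4.02 1.83 0.57] ('roll units', np.float64(0.14))
```

```bash
python3 -m jog '[{"linear":[0.67,0.3,0],"roll":0},{"linear":[0.67,0.3,0],"roll":0},{"linear":[0.67,0.31,0],"roll":0},{"linear":[0.67,0.31,0],"roll":0},{"linear":[0.67,0.31,0.1],"roll":0},{"linear":[0.67,0.3,0.1],"roll":0},{"linear":[0,0,0],"roll":0},{"linear":[0,0,0],"roll":0},{"linear":[0,0,0],"roll":0}]'
python3 - <<'E'
from h import *
plan(.527,.385,-.006)
c=optics.calibration("wrist"); I=optics.get_image("wrist")
for x in blobs(I,"green",40):print(x[0].round(),x[1],plane("wrist",x[0],.067,c)[0].round(4))
cv2.imwrite("pics/w8.png",cv2.cvtColor(I,4))
E
```

```text
time_s: 19.6
position: [0.527, 0.3847, 0.1516]
tool_rot: [[-0.826, 0.564, 0.0], [0.564, 0.826, -0.0], [-0.0, -0.0, -1.0]]
ft_force: [0.9, -0.5, -0.1]
grip_width: 0.0853
gripper_force: 0.0
t 19.6 pos [0.527  0.3847 0.1516] psi 55.7 q6 -29.9 w 0.0853 gf 0.0 ft [ 0.9 -0.5 -0.1]
shift units [0.01 0.01 3.94] 
[ 83. 151.] 442 [0.3983 0.2637 0.067 ]
[264. 186.] 840 [0.5283 0.3892 0.067 ]
[247. 168.] 47 [0.5064 0.3865 0.067 ]
[241. 181.] 53 [0.513  0.3747 0.067 ]
[  5. 311.] 224 [ 0.4667 -0.0881  0.067 ]
[196. 319.] 490 [0.6191 0.2334 0.067 ]
```

View pics/w8.png

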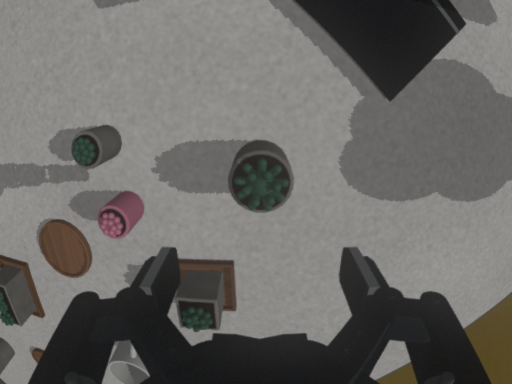

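The large pot at (261,183) is centred between the fingers. The square pot stands in its saucer at (200,300).

```bash
python3 -m jog '[{"linear":[0.03,0.03,0.5],"roll":0},{"linear":[0,0,0.8],"roll":0},{"linear":[0,0,0.8],"roll":0},{"linear":[0,0,0.7],"roll":0},{"linear":[0,0,0.5],"roll":0},{"linear":[0,0,0.4],"roll":0},{"linear":[0,0,0.2],"roll":0},{"linear":[0,0,0],"roll":0},{"linear":[0,0,0],"roll":0}]'
python3 -m jog '[{"linear":[0,0,0],"roll":0},{"linear":[0,0,0],"roll":0},{"linear":[0,0,0],"roll":0},{"linear":[0,0,0],"roll":0},{"linear":[0,0,0],"roll":0},{"linear":[0,0,0],"roll":0},{"linear":[0,0,0],"roll":0},{"linear":[0,0,0],"roll":0}]' -1 50
python3 -m jog '[{"linear":[0,0,-0.2],"roll":0},{"linear":[0,0,-0.5],"roll":0},{"linear":[0,0,-0.8],"roll":0},{"linear":[0,0,-0.8],"roll":0},{"linear":[0,0,-0.8],"roll":0},{"linear":[0,0,-0.2],"roll":0},{"linear":[0,0,0],"roll":0}]'
python3 - <<'E'
from h import *
plan(.4621,.0836,.01)
E
```

```text
time_s: 20.4
position: [0.5272, 0.3863, -0.0039]
tool_rot: [[-0.825, 0.565, 0.001], [0.565, 0.825, 0.0], [-0.0, 0.001, -1.0]]
ft_force: [0.0, 0.2, -0.4]
grip_width: 0.0855
gripper_force: 0.0
time_s: 21.07
position: [0.5271, 0.3869, -0.0028]
tool_rot: [[-0.826, 0.564, 0.002], [0.564, 0.826, 0.001], [-0.002, 0.002, -1.0]]
ft_force: [-1.0, -2.0, 7.0]
grip_width: 0.0607
gripper_force: 54.8
time_s: 21.65
position: [0.5271, 0.3873, 0.1303]
tool_rot: [[-0.826, 0.564, 0.005], [0.564, 0.826, 0.002], [-0.002, 0.005, -1.0]]
ft_force: [0.3, 0.2, -2.8]
grip_width: 0.0609
gripper_force: 55.4
t 21.6 pos [0.5271 0.3873 0.1303] psi 55.7 q6 -29.7 w 0.0609 gf 55.4 ft [ 0.3  0.2 -2.8]
shift units [-2.93 -7.2   2.98]
```

```bash
python3 -m jog '[{"linear":[-0.12,-0.3,0],"roll":0},{"linear":[-0.26,-0.64,0],"roll":0},{"linear":[-0.26,-0.64,0],"roll":0},{"linear":[-0.26,-0.64,0],"roll":0},{"linear":[-0.26,-0.64,0],"roll":0},{"linear":[-0.26,-0.64,0],"roll":0},{"linear":[-0.26,-0.64,0],"roll":0},{"linear":[-0.26,-0.64,0],"roll":0},{"linear":[-0.26,-0.64,0],"roll":0},{"linear":[-0.26,-0.64,0],"roll":0},{"linear":[-0.26,-0.64,0],"roll":0},{"linear":[-0.21,-0.5,0],"roll":0}]'
python3 -m jog '[{"linear":[0,0,0],"roll":0},{"linear":[0,0,0],"roll":0},{"linear":[0,0,0],"roll":0}]'
python3 - <<'E'
from h import *
plan(.4621,.0836,.01)
I=optics.get_image("wrist")
cv2.imwrite("pics/w9.png",cv2.cvtColor(I,4))
E
```

```text
time_s: 22.65
position: [0.4588, 0.0813, 0.1256]
tool_rot: [[-0.826, 0.564, -0.004], [0.564, 0.826, 0.0], [0.004, -0.002, -1.0]]
ft_force: [-0.0, -0.4, -4.1]
grip_width: 0.0606
gripper_force: 55.7
time_s: 22.9
position: [0.4602, 0.0832, 0.1265]
tool_rot: [[-0.826, 0.564, -0.002], [0.564, 0.826, 0.0], [0.002, -0.001, -1.0]]
ft_force: [-0.9, -0.5, -3.9]
grip_width: 0.061
gripper_force: 55.9
t 22.9 pos [0.4602 0.0832 0.1265] psi 55.7 q6 -60.0 w 0.061 gf 55.9 ft [-0.9 -0.5 -3.9]
shift units [-0.04  0.04  2.91]
```

View pics/w9.png

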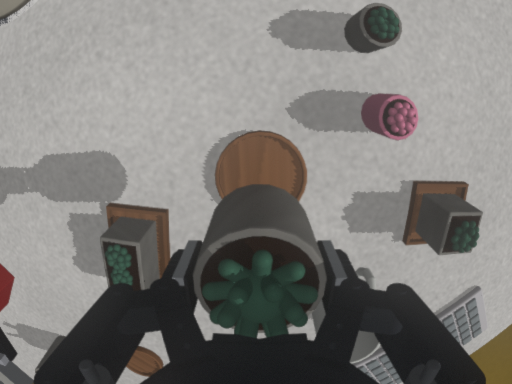

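The large pot is over its saucer (far edge at (261,132)). The oblong and square pots are standing in their own saucers.

```bash
python3 - <<'E'
from h import *
chk((("pot bottom",(260,187),.1298,.031),("saucer",(261,132),.009,.047)))
E
python3 -m jog '[{"linear":[-0.03,0.02,0.4],"roll":0},{"linear":[0,0,0.7],"roll":0},{"linear":[0,0,0.7],"roll":0},{"linear":[0,0,0.5],"roll":0},{"linear":[0,0,0.3],"roll":0},{"linear":[0,0,0.2],"roll":0},{"linear":[0,0,0.1],"roll":0},{"linear":[0,0,0],"roll":0},{"linear":[0,0,0],"roll":0}]'
```

```text
pot bottom [-0.0017  0.0008]
saucer [-0.0014  0.0021]
time_s: 23.7
position: [0.4626, 0.0831, 0.0119]
tool_rot: [[-0.826, 0.564, 0.001], [0.564, 0.826, -0.0], [-0.001, 0.0, -1.0]]
ft_force: [-0.2, 0.0, -2.6]
grip_width: 0.0606
gripper_force: 55.9
```

```bash
python3 -m jog '[{"linear":[0,0,0.1],"roll":0},{"linear":[0,0,0.08],"roll":0},{"linear":[0,0,0.03],"roll":0},{"linear":[0,0,0],"roll":0},{"linear":[0,0,0],"roll":0}]'
python3 -m jog '[{"linear":[0,0,0.02],"roll":0},{"linear":[0,0,0],"roll":0}]'
python3 -m jog '[{"linear":[0,0,0.02],"roll":0},{"linear":[0,0,0],"roll":0}]'
```

```text
time_s: 24.12
position: [0.4622, 0.0828, 0.0032]
tool_rot: [[-0.826, 0.564, 0.0], [0.564, 0.826, -0.0], [-0.0, 0.0, -1.0]]
ft_force: [0.5, -0.0, -2.9]
grip_width: 0.0609
gripper_force: 55.9
time_s: 24.28
position: [0.4622, 0.0828, 0.0023]
tool_rot: [[-0.826, 0.564, 0.0], [0.564, 0.826, -0.0], [-0.0, 0.0, -1.0]]
ft_force: [0.2, -0.2, -3.9]
grip_width: 0.0609
gripper_force: 55.9
time_s: 24.45
position: [0.4623, 0.0828, 0.0022]
tool_rot: [[-0.826, 0.564, 0.001], [0.564, 0.826, -0.0], [-0.001, 0.0, -1.0]]
ft_force: [-3.0, -0.7, 6.3]
grip_width: 0.061
gripper_force: 56.9
```

```bash
python3 -m jog '[{"linear":[0,0,0],"roll":0},{"linear":[0,0,0],"roll":0},{"linear":[0,0,0],"roll":0},{"linear":[0,0,0],"roll":0},{"linear":[0,0,0],"roll":0}]' 1
python3 -m jog '[{"linear":[0,0,-0.4],"roll":0},{"linear":[0,0,-0.8],"roll":0},{"linear":[0,0,-1],"roll":0},{"linear":[0,0,-1],"roll":0},{"linear":[0,0,-0.8],"roll":0}]'
python3 - <<'E'
from h import *
plan(.396,.2535,.15)
E
```

```text
time_s: 24.87
position: [0.4623, 0.0828, 0.0015]
tool_rot: [[-0.826, 0.564, 0.0], [0.564, 0.826, -0.0], [-0.0, 0.0, -1.0]]
ft_force: [-0.5, 0.5, 0.7]
grip_width: 0.0851
gripper_force: 0.0
time_s: 25.28
position: [0.4623, 0.0828, 0.1644]
tool_rot: [[-0.826, 0.564, 0.002], [0.564, 0.826, -0.0], [-0.002, 0.001, -1.0]]
ft_force: [0.4, -0.2, -0.3]
grip_width: 0.0854
gripper_force: 0.0
t 25.3 pos [0.4623 0.0828 0.1644] psi 55.7 q6 -60.0 w 0.0854 gf 0.0 ft [ 0.4 -0.2 -0.3]
shift units [3.78 2.59 0.36]
```

```bash
python3 -m jog '[{"linear":[0.63,0.43,0],"roll":0},{"linear":[0.63,0.43,0],"roll":0},{"linear":[0.63,0.43,0],"roll":0},{"linear":[0.63,0.43,0],"roll":0},{"linear":[0.63,0.43,0.1],"roll":0},{"linear":[0.63,0.43,0.1],"roll":0},{"linear":[0,0,0],"roll":0},{"linear":[0,0,0],"roll":0},{"linear":[0,0,0],"roll":0}]'
python3 - <<'E'
from h import *
plan(.396,.2535,-.01)
c=optics.calibration("wrist"); I=optics.get_image("wrist")
for x in blobs(I,"green",40):print(x[0].round(),x[1],plane("wrist",x[0],.057,c)[0].round(4))
cv2.imwrite("pics/w10.png",cv2.cvtColor(I,4))
E
```

```text
time_s: 26.03
position: [0.3957, 0.2531, 0.1535]
tool_rot: [[-0.826, 0.564, 0.0], [0.564, 0.826, -0.0], [-0.0, -0.0, -1.0]]
ft_force: [-0.4, 0.3, 0.3]
grip_width: 0.0852
gripper_force: 0.0
t 26.0 pos [0.3957 0.2531 0.1535] psi 55.7 q6 -37.6 w 0.0852 gf 0.0 ft [-0.4  0.3  0.3]
shift units [0.   0.01 4.09] 
[263. 181.] 280 [0.3964 0.2574 0.057 ]
[178. 314.] 354 [0.4777 0.0774 0.057 ]
```

View pics/w10.png

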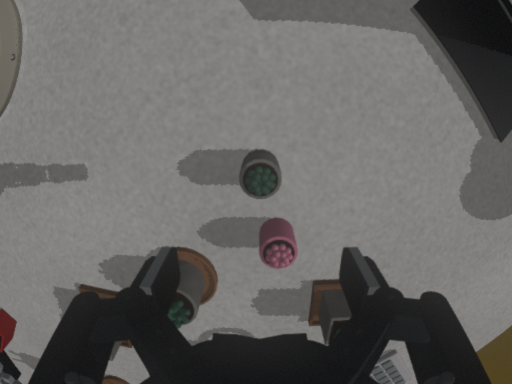

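The small grey pot at (261,178) is centred; pink one at (278,245) is clear of the finger line.

```bash
python3 -m jog '[{"linear":[0.02,0.04,0.5],"roll":0},{"linear":[0,0,0.8],"roll":0},{"linear":[0,0,0.8],"roll":0},{"linear":[0,0,0.8],"roll":0},{"linear":[0,0,0.5],"roll":0},{"linear":[0,0,0.4],"roll":0},{"linear":[0,0,0.25],"roll":0},{"linear":[0,0,0],"roll":0},{"linear":[0,0,0],"roll":0}]'
python3 -m jog '[{"linear":[0,0,0],"roll":0},{"linear":[0,0,0],"roll":0},{"linear":[0,0,0],"roll":0},{"linear":[0,0,0],"roll":0},{"linear":[0,0,0],"roll":0},{"linear":[0,0,0],"roll":0},{"linear":[0,0,0],"roll":0},{"linear":[0,0,0],"roll":0},{"linear":[0,0,0],"roll":0}]' -1 40
python3 -m jog '[{"linear":[0,0,-0.2],"roll":0},{"linear":[0,0,-0.5],"roll":0},{"linear":[0,0,-0.8],"roll":0},{"linear":[0,0,-0.8],"roll":0},{"linear":[0,0,-0.8],"roll":0},{"linear":[0,0,-0.6],"roll":0},{"linear":[0,0,0],"roll":0}]'
python3 - <<'E'
from h import *
plan(.6088,-.251,.01)
E
```

```text
time_s: 26.83
position: [0.3963, 0.2544, -0.0084]
tool_rot: [[-0.825, 0.565, -0.0], [0.565, 0.825, -0.0], [0.0, -0.0, -1.0]]
ft_force: [0.4, -0.2, 0.2]
grip_width: 0.0854
gripper_force: 0.0
time_s: 27.58
position: [0.396, 0.2551, -0.0077]
tool_rot: [[-0.826, 0.564, 0.001], [0.564, 0.826, 0.0], [-0.001, 0.001, -1.0]]
ft_force: [-0.6, -1.9, 6.3]
grip_width: 0.0408
gripper_force: 39.8
time_s: 28.17
position: [0.3975, 0.2558, 0.1445]
tool_rot: [[-0.826, 0.564, 0.009], [0.564, 0.826, 0.003], [-0.005, 0.007, -1.0]]
ft_force: [1.2, 0.2, -1.3]
grip_width: 0.041
gripper_force: 40.9
t 28.2 pos [0.3975 0.2558 0.1445] psi 55.7 q6 -37.3 w 0.041 gf 40.9 ft [ 1.2  0.2 -1.3]
shift units [-11.49  -7.51   3.37]
```

```bash
python3 -m jog '[{"linear":[-0.3,-0.2,0],"roll":0},{"linear":[-0.56,-0.37,0],"roll":0},{"linear":[-0.56,-0.37,0],"roll":0},{"linear":[-0.56,-0.37,0],"roll":0},{"linear":[-0.56,-0.37,0],"roll":0},{"linear":[-0.56,-0.37,0],"roll":0},{"linear":[-0.56,-0.37,0],"roll":0},{"linear":[-0.56,-0.37,0],"roll":0},{"linear":[-0.56,-0.37,0],"roll":0},{"linear":[-0.56,-0.37,0],"roll":0},{"linear":[-0.56,-0.37,0],"roll":0}]'
python3 -m jog '[{"linear":[-0.56,-0.37,0],"roll":0},{"linear":[-0.56,-0.37,0],"roll":0},{"linear":[-0.56,-0.37,0],"roll":0},{"linear":[-0.56,-0.37,0],"roll":0},{"linear":[-0.56,-0.37,0],"roll":0},{"linear":[-0.56,-0.37,0],"roll":0},{"linear":[-0.56,-0.37,0],"roll":0},{"linear":[-0.56,-0.37,0],"roll":0},{"linear":[-0.56,-0.37,0],"roll":0},{"linear":[-0.3,-0.2,0],"roll":0},{"linear":[0,0,0],"roll":0},{"linear":[0,0,0],"roll":0}]'
python3 - <<'E'
from h import *
plan(.6088,-.251,.01)
cv2.imwrite("pics/w11.png",cv2.cvtColor(optics.get_image("wrist"),4))
E
```

```text
time_s: 29.08
position: [0.5025, -0.008, 0.1391]
tool_rot: [[-0.826, 0.564, -0.001], [0.564, 0.826, 0.0], [0.001, -0.0, -1.0]]
ft_force: [0.8, 0.6, -1.8]
grip_width: 0.041
gripper_force: 40.9
time_s: 30.08
position: [0.599, -0.2439, 0.1385]
tool_rot: [[-0.825, 0.565, -0.002], [0.565, 0.825, 0.001], [0.002, 0.0, -1.0]]
ft_force: [0.0, 0.0, -2.2]
grip_width: 0.0415
gripper_force: 40.9
t 30.1 pos [ 0.599  -0.2439  0.1385] psi 55.6 q6 -88.3 w 0.0415 gf 40.9 ft [ 0.   0.  -2.2]
shift units [-0.31 -0.01  3.21]
```

View pics/w11.png

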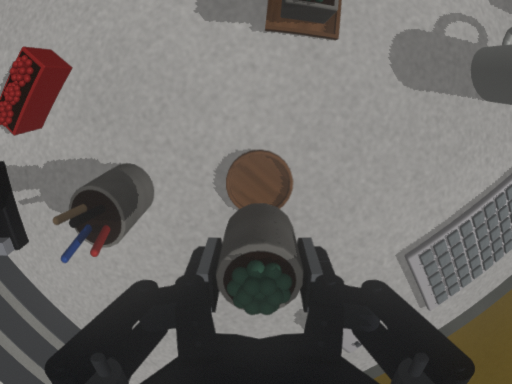

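The small pot is short of its saucer (far edge at (259,151)); I'll compute the offset.

Run:
```python
from h import *
chk((("pot bottom",(259.5,205),.146,.021),("saucer",(259.5,151),.009,.036)))
```

```text
pot bottom [-0.0015  0.0005]
saucer [-0.0117  0.0007]
```

```bash
python3 -m jog '[{"linear":[-0.14,0,0.2],"roll":0},{"linear":[-0.13,0,0.5],"roll":0},{"linear":[0,0,0.7],"roll":0},{"linear":[0,0,0.7],"roll":0},{"linear":[0,0,0.5],"roll":0},{"linear":[0,0,0.4],"roll":0},{"linear":[0,0,0.2],"roll":0},{"linear":[0,0,0.1],"roll":0},{"linear":[0,0,0],"roll":0},{"linear":[0,0,0],"roll":0}]'
```

```text
time_s: 30.97
position: [0.6089, -0.25, 0.0084]
tool_rot: [[-0.826, 0.564, 0.001], [0.564, 0.826, -0.001], [-0.002, 0.0, -1.0]]
ft_force: [0.3, 0.2, -1.9]
grip_width: 0.0407
gripper_force: 40.9
```

```bash
python3 -m jog '[{"linear":[0,0,0.1],"roll":0},{"linear":[0,0,0.08],"roll":0},{"linear":[0,0,0.03],"roll":0},{"linear":[0,0,0],"roll":0},{"linear":[0,0,0],"roll":0}]'
python3 -m jog '[{"linear":[0,0,0.02],"roll":0},{"linear":[0,0,0],"roll":0}]'
python3 -m jog '[{"linear":[0,0,0.02],"roll":0},{"linear":[0,0,0],"roll":0}]'
```

```text
time_s: 31.38
position: [0.6084, -0.25, -0.0008]
tool_rot: [[-0.826, 0.564, 0.0], [0.564, 0.826, -0.0], [-0.0, -0.0, -1.0]]
ft_force: [0.5, -0.8, -1.5]
grip_width: 0.0411
gripper_force: 40.9
time_s: 31.55
position: [0.6084, -0.25, -0.0017]
tool_rot: [[-0.826, 0.564, 0.0], [0.564, 0.826, 0.0], [-0.0, 0.0, -1.0]]
ft_force: [0.2, 0.2, -1.5]
grip_width: 0.041
gripper_force: 40.9
time_s: 31.72
position: [0.6084, -0.25, -0.0026]
tool_rot: [[-0.826, 0.564, -0.0], [0.564, 0.826, 0.0], [0.0, -0.0, -1.0]]
ft_force: [0.3, 0.3, -1.7]
grip_width: 0.0411
gripper_force: 40.9
```

```bash
python3 -m jog '[{"linear":[0,0,0.02],"roll":0},{"linear":[0,0,0],"roll":0}]'
python3 -m jog '[{"linear":[0,0,0.015],"roll":0},{"linear":[0,0,0],"roll":0}]'
```

```text
time_s: 31.88
position: [0.6085, -0.25, -0.0026]
tool_rot: [[-0.826, 0.564, 0.0], [0.564, 0.826, -0.0], [-0.0, -0.0, -1.0]]
ft_force: [-2.0, 0.8, 5.0]
grip_width: 0.0408
gripper_force: 41.5
time_s: 32.05
position: [0.6085, -0.2501, -0.0026]
tool_rot: [[-0.826, 0.564, 0.001], [0.564, 0.826, -0.001], [-0.001, -0.0, -1.0]]
ft_force: [-3.4, 1.7, 8.9]
grip_width: 0.0409
gripper_force: 42.1
```

```bash
python3 -m jog '[{"linear":[0,0,0],"roll":0},{"linear":[0,0,0],"roll":0},{"linear":[0,0,0],"roll":0},{"linear":[0,0,0],"roll":0},{"linear":[0,0,0],"roll":0}]' 1
python3 -m jog '[{"linear":[0,0,-0.4],"roll":0},{"linear":[0,0,-0.8],"roll":0},{"linear":[0,0,-1],"roll":0},{"linear":[0,0,-1],"roll":0},{"linear":[0,0,-1],"roll":0},{"linear":[0,0,-0.8],"roll":0}]'
python3 -m jog '[{"linear":[0.27,-0.94,0],"roll":0},{"linear":[0.27,-0.94,0],"roll":0},{"linear":[0.27,-0.94,0],"roll":0},{"linear":[0.27,-0.94,0],"roll":0},{"linear":[0.27,-0.94,0],"roll":0},{"linear":[0.27,-0.94,0],"roll":0},{"linear":[0.27,-0.94,0],"roll":0},{"linear":[0.27,-0.94,0],"roll":0},{"linear":[0.27,-0.94,0],"roll":0},{"linear":[0,0,0],"roll":0},{"linear":[0,0,0],"roll":0}]'
python3 - <<'E'
from h import *
T=optics.get_image("top");S=optics.get_image("side")
for n,kind,I,c in (("top","green",T,0),("top","wood",T,0)):
    for x in blobs(I,kind,30):
        if x[1]<2000: print(kind,x[0].round(),x[1],plane(n,x[0],.072 if kind=="green" else .008)[0].round(4))
cv2.imwrite("pics/end.png",cv2.cvtColor(np.vstack([cv2.resize(T[120:270,90:420],(660,300),interpolation=2),cv2.resize(S[120:300,80:476],(660,300),interpolation=2)]),4))
E
```

```text
time_s: 32.47
position: [0.6084, -0.25, -0.004]
tool_rot: [[-0.826, 0.564, -0.0], [0.564, 0.826, 0.0], [0.0, 0.0, -1.0]]
ft_force: [-0.5, -0.5, -0.2]
grip_width: 0.0855
gripper_force: 0.0
time_s: 32.97
position: [0.6086, -0.2501, 0.1996]
tool_rot: [[-0.826, 0.564, 0.002], [0.564, 0.826, -0.002], [-0.003, 0.0, -1.0]]
ft_force: [0.3, -0.4, 0.7]
grip_width: 0.0854
gripper_force: 0.0
time_s: 33.88
position: [0.3358, -0.4757, 0.1959]
tool_rot: [[-0.824, 0.567, -0.0], [0.567, 0.824, 0.0], [0.0, 0.0, -1.0]]
ft_force: [-0.0, 0.9, -0.1]
grip_width: 0.0854
gripper_force: 0.0
green [168. 158.] 131 [0.6176 0.2343 0.072 ]
green [338. 159.] 77 [ 0.6067 -0.2471  0.072 ]
green [ 45. 205.] 246 [0.4913 0.5741 0.072 ]
green [283. 213.] 258 [ 0.4577 -0.0888  0.072 ]
green [222. 212.] 207 [0.4633 0.0821 0.072 ]
green [454. 212.] 32 [ 0.4507 -0.5684  0.072 ]
green [ 31. 219.] 36 [0.4538 0.6136 0.072 ]
green [ 49. 229.] 98 [0.4249 0.562  0.072 ]
green [ 64. 226.] 56 [0.4324 0.5218 0.072 ]
green [ 35. 236.] 119 [0.4066 0.6009 0.072 ]
green [ 21. 237.] 41 [0.4022 0.6369 0.072 ]
green [ 54. 251.] 194 [0.3631 0.5471 0.072 ]
green [ 40. 246.] 38 [0.3782 0.5854 0.072 ]
green [ 71. 256.] 39 [0.3489 0.4995 0.072 ]
green [ 43. 265.] 34 [0.3261 0.5751 0.072 ]
green [ 92. 293.] 137 [0.2468 0.4395 0.072 ]
wood [173. 164.] 288 [0.611  0.2288 0.008 ]
wood [334. 164.] 224 [ 0.6048 -0.2465  0.008 ]
wood [281. 215.] 423 [ 0.4548 -0.0863  0.008 ]
wood [223. 214.] 375 [0.4593 0.0824 0.008 ]
wood [388. 246.] 125 [ 0.3576 -0.3973  0.008 ]
```

View pics/end.png

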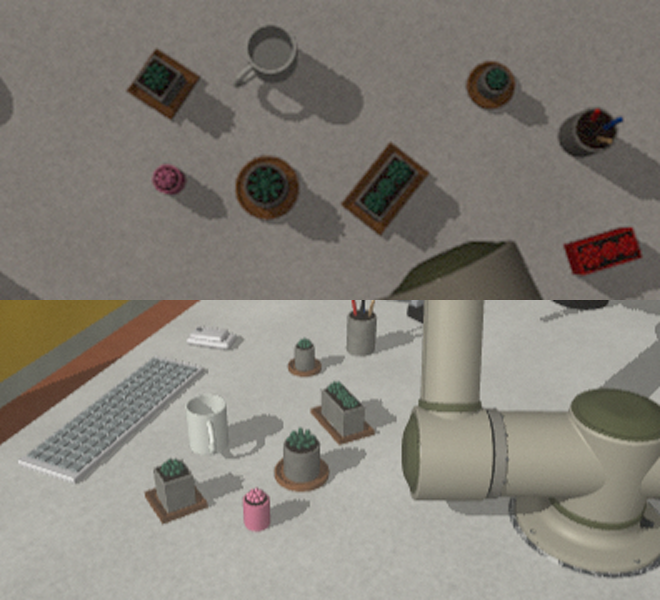

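Both views show all four pots upright, centred and aligned in their matching saucers. The mug, pen cup and look-alikes are where they were, so I'm handing the job in.

```bash
python3 -c "
from rig import env
print(env.close_job())"
```

```text
the job is handed in; nothing more can be done
None
```

The job is handed in: all four pots stand upright and in line in their matching saucers, set down by about 32 s, and the mug and pen cup look unmoved in the final views; the first grasp closed on the oblong pot's plants because the real fingertips sit about 30 mm above the reported TCP, so I re-gripped it and allowed for that offset on every later move.

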